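Feed the next set of wheels

TASK

The lane of the plywood wheel feeder on your right has run empty (left and right as seen from the robot). Push the sliding kit tray across, fully home under the mouth of the left lane, then press down the raised right pad of the seesaw gate with a fingertip so that it rocks right over its pivot, stays there, and lets the four waiting wheels roll down into the tray. Do not touch those wheels, and leave everything else on the table where it lies.

Things in the scene. Friction and masses are not known exactly. Their poses are not given: they have to be found in the camera images.
- rack: Fixed plywood twin-lane gravity feeder. Origin at table height under the gate's pivot; x uphill, away from the robot; y left; yaw within 0.25 rad. Grey deck 320 mm wide, x -235 to 165, top 9 mm high. Two open lanes, 22 mm wide (28 below the gate), walls 20 mm, centred on y = +60 (left) and -60 mm, slope 0.22 rad down to -x: floor 68 mm high at the mouth (x -100), 90 under the gate (x 0), 125 at the top (x 155).
- left_mouth (a point): Middle of the lower edge of the left (full) lane's floor, where wheels leave it; at (-100, +60, 68) mm in the rack's frame.
- right_mouth (a point): Middle of the lower edge of the right (empty) lane's floor; at (-100, -60, 68) mm in the rack's frame.
- gate (a joint): Seesaw gate's angle (rad) about its pivot, along rack x at (0, 0, 121) mm. Plywood bar 300 mm across both lanes, 8 thick, 18 high, a pad on each end; washers on a stud over the pivot (top 173 mm) make it fall to either side and stay. -0.24 (start -0.24 to -0.20): left lane shut, right pad up; 0 level; +0.24: left lane open, right pad down. Hard stops; under 0.5 N on a pad rocks it.
- right_pad (a point): Centre of the top face of the gate's right thumb pad (40 x 40 mm, 130 mm right of the pivot, top 15 mm above the bar's mid-line). Raised at the start, about 167 mm above the table; about 105 mm when the gate is fully over. Free above; nothing taller than 20 mm stands to its right.
- left_pad (a point): Centre of the top face of the gate's left thumb pad (the same size); down (about 105 mm) at the start.
- tray (a joint): Position (m) of the sliding kit tray along the rack's y, +0.06 = end stop, centred under the left mouth; -0.06 = end stop under the right mouth; starts between -0.06 and -0.01. About 1 N moves it; it stays where it is left.
- tray_floor (a point): Centre of the inner floor of the kit tray, an open plywood box 135 (rack x) x 100 (rack y) x 45 mm high, walls and floor 5 mm. At x = -157.5 mm, y = tray in the rack's frame, axes as the rack's; 17 mm above the table, the tray's rim 57 mm. It slides over the deck (9 mm high). Its right side wall can be pushed from outside, nothing stands beside it on the deck.
- wheel1: Wheel 1 of the four waiting in the left lane above the gate (1 lowest): black rubber tyre, pale wooden hub, 30 mm diameter, 18 mm wide, 14 to 28 g. Origin at its centre, y along its axle. Rolls freely.
- wheel2: Wheel 2 of the four waiting in the left lane above the gate (1 lowest): black rubber tyre, pale wooden hub, 30 mm diameter, 18 mm wide, 14 to 28 g. Origin at its centre, y along its axle. Rolls freely.
- wheel3: Wheel 3 of the four waiting in the left lane above the gate (1 lowest): black rubber tyre, pale wooden hub, 30 mm diameter, 18 mm wide, 14 to 28 g. Origin at its centre, y along its axle. Rolls freely.
- wheel4: Wheel 4 of the four waiting in the left lane above the gate (1 lowest): black rubber tyre, pale wooden hub, 30 mm diameter, 18 mm wide, 14 to 28 g. Origin at its centre, y along its axle. Rolls freely.
- spare_a: Bystander: spare wheel, 30 mm diameter, 18 mm thick, lying flat on the table to the right of the feeder. Origin under its centre.
- spare_b: Bystander: second spare wheel, likewise, lying left of the feeder.
- glue: Bystander: white glue bottle, 48 mm diameter, 130 mm tall, standing left of the feeder. Origin under its centre.
- screwdriver: Bystander: screwdriver, about 200 mm long, lying on the table left of the feeder. Origin under its middle, x along it.
- caliper: Bystander: digital caliper, 190 mm long, 12 mm thick, lying close along the right of the feeder. Origin under its middle, x along its beam.
- glider: Bystander: flat plywood model glider, 200 x 170 x 12 mm, lying at the right of the table. Origin under its fuselage.

How it is judged:
By the outcome, as a careful person would: the job done as asked, in the order asked, and still so for the second after the job is handed in, with the robot touching nothing.
It also fails if it takes over 42 s, if anything falls off the work surface, if the arm or the gripper's body presses on something with over 40 N, if the wrist force passes 120 N, or if a joint passes its speed limit or range.

ROBOT

A 6-joint arm with a two-finger parallel gripper is mounted at the origin on the work surface. World frame = base frame: x ahead of the robot, y to its left, z up, the work surface at z = 0. Lengths are in m, angles in rad, forces in N, time in s.
With the tool pointing down it reaches from about 0.375 to 0.9 m from the base axis. Payload 3.1 kg.
Tool frame: the origin (TCP) lies midway between the tips of the shut fingers; the grasp point (between the pads) lies 19 mm behind it; z points along the fingers, y is the line along which they close (so a half turn about z gives the same grasp; the last joint's range is limited). The gripper opens to 85 mm and grips with 20 to 120 N. Pads are 22 mm wide; open, the fingers measure 114 mm over their backs; the gripper's body (76 mm by 85 mm) begins 54 mm behind the grasp point. The pads swing forward as they close: fully open they stand 13 mm farther back than shut.
Start: joints at [-1.31, 0.527, 1.433, -0, 1.181, -0.178], TCP at [0.266, -0.565, 0.231] pointing down, gripper open.
Joint ranges: [-3.08, 3.08], [-0.75, 2.2], [0.22, 2.44], [-1.43, 4.57], [0, 2.65], [-2.85, 2.85]. Speed limits (rad/s): [2.79, 2.79, 3.14, 3.14, 3.14, 3.14].

INTERFACE

Orientations are given as [roll, pitch, yaw] about the fixed x, y, z axes, in that order (R = Rz(yaw) Ry(pitch) Rx(roll)).
In Python, from workcell import arm gives the robot as it stands.
- The arm moves only by the shell command python3 -m crank 'ROWS'. ROWS is JSON, a list that holds one entry, the list of rows, each a list of 7 numbers: the shift along the tool's x, y, z in mm, then the turn, a rotation vector about the tool's x, y, z in rad, then the closure, from -1 (fully open) to 1 (shut), so that 0 is half open. In form: [[[x, y, z, rx, ry, rz, claw], ...]]. A call has 1 to 10 rows; each row is the pose to reach, as a shift and turn from the pose commanded when the call began, along the tool's axes at that moment; what a row does not reach only later rows make up. A row lasts 1/10 s, in which the tool goes at most 50 mm and 8.59 degrees, less where a joint would pass 70% of its speed; a pose out of reach is approached as far as the arm can. A call with a gripper value outside its range is refused whole. The fingers move at their own pace and stop on an object; the grip force is fixed at half the most. Time passes only in rows, so rows that repeat a pose let the fingers close. It gives the time, the measured TCP pose, the force, the opening and the grip force at its end, in the units of the state.
- arm.observe(): the state, without advancing time (a new reading comes with each control period).
- arm.read_camera(name): name is "side" or "top" or "wrist"; returns the picture (400x640x3 uint8, red, green, blue); there is no depth.
- arm.camera_model(name): a dict with "camera_matrix" (3x3 intrinsics, pixels), "k1" (the pictures are not rectified: a ray, as slopes to the right and down, at radius r is drawn at 1 + k1 r^2 times it, then the intrinsics apply), "R" (3x3) and "t" (3): a world point X has camera coordinates R X + t. Camera axes: x right, y down, z forward; pixel columns grow to the right and rows downward; lengths in m; the calibration is good to about 2 mm. A picture is of the moment at which its call begins: read the wrist's pose just before it. camera_model takes no time and is no camera call; for the wrist camera it gives the pose at the moment of the call.
- arm.hand_in(): hands the job in; it is judged then, once.
The state is a dict: "time_s": time; "joints": joint angles; "joint_velocities": joint speeds; "joint_efforts": joint torques, N m; "tool_pos": TCP position; "tcp_rot": TCP orientation; "force": force on the tool from outside, world axes, zero at the start; "moment": the same for the moment, N m; "gripper_width": opening from 0.0 (shut) to 1.0 (fully open); "gripper_force": force on a finger pad.
Only numpy, scipy, OpenCV 4.12 (cv2) and the standard library are available. Lean on these libraries where they do the work, as an engineer would, in place of code of your own. Each camera call takes 0.05 s, during which the arm holds its last target. There are 200 camera calls.

## Working session

There is one attempt and no reset: what is moved stays moved. The work goes in short steps, Python scripts to look and compute and a shell command to move; the robot and the scene stay as the last step left them, time stands still between calls to the robot, and variables do not carry over. Pictures are saved under pics/ and viewed, at most 10 in all, crops included, and the job is handed in when it is done.

```bash
mkdir -p pics; ls
python3 - <<'E'
from workcell import arm
import cv2
s=arm.observe();print(s)
for n in("top","side"):
    cv2.imwrite(f"pics/{n}0.png",arm.read_camera(n)[:,:,::-1]);print(arm.camera_model(n))
E
```

```text
pics
{'time_s': 0.0, 'joints': array([-1.30950139e+00,  5.28444214e-01,  1.43391724e+00, -1.72063238e-06,
        1.18140196e+00, -1.78488250e-01]), 'joint_velocities': array([-0.00089303,  0.00057741, -0.00129794, -0.00228981,  0.00089615,
       -0.0028271 ]), 'joint_efforts': array([ 6.66368724e-04, -4.42350984e+01, -1.78023720e+01, -2.42417873e-04,
        8.40762863e-03,  1.68258698e-06]), 'tool_pos': array([ 0.26593238, -0.56480131,  0.23034236]), 'tcp_rot': array([-3.13945610e+00, -3.83835387e-04,  4.39783427e-01]), 'force': array([-0.00679766,  0.53814812, -0.1903226 ]), 'moment': array([0.01552721, 0.00426684, 0.00213539]), 'gripper_force': 0.0, 'gripper_width': 0.9993340543794932}
{'camera_matrix': array([[400.20421407,   0.        , 318.40374086],
       [  0.        , 400.20421407, 195.22249099],
       [  0.        ,   0.        ,   1.        ]]), 'k1': -0.05994289449930584, 'R': array([[-0.017958  , -0.99983542,  0.00257864],
       [-0.99756344,  0.01774318, -0.06747119],
       [ 0.06741433, -0.003784  , -0.99771789]]), 't': array([-0.01530559,  0.54384517,  1.3950008 ])}
{'camera_matrix': array([[411.05126714,   0.        , 311.40877211],
       [  0.        , 411.05126714, 201.56434582],
       [  0.        ,   0.        ,   1.        ]]), 'k1': -0.049572649891241875, 'R': array([[-0.88824955, -0.45881348, -0.02242622],
       [-0.27942117,  0.57841175, -0.76639654],
       [ 0.36460465, -0.67448502, -0.64197618]]), 't': array([0.45950568, 0.24495958, 0.89650006])}
```

View pics/top0.png

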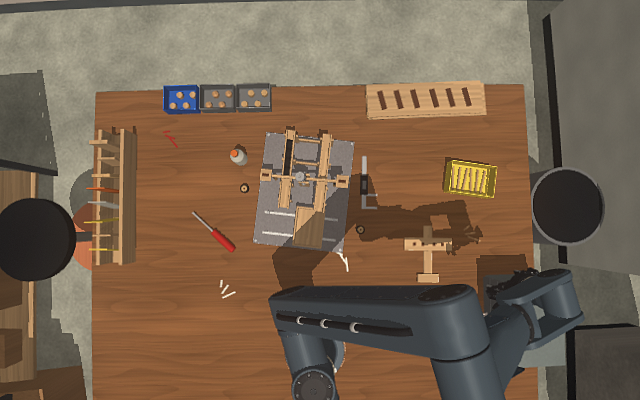

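View pics/side0.png

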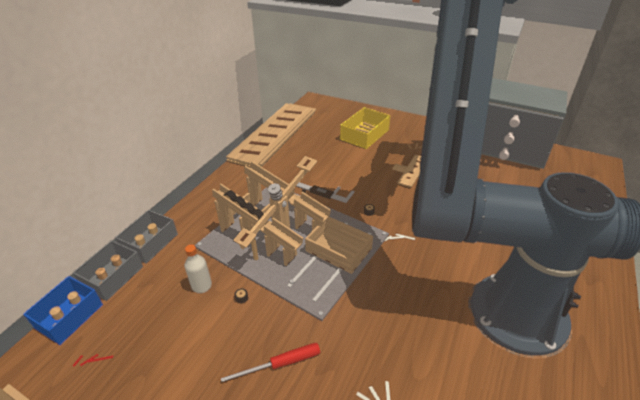

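The top view shows the rack at about (303,190), with the tray at (309,227). The pads are at about (265,175) and (342,181), the caliper at (365,183) and spare_a at (361,230). I'll zoom in to measure these.

Run:
```python
import cv2
i=cv2.imread("pics/top0.png")[120:270,240:390]
i=cv2.resize(i,(600,600),interpolation=cv2.INTER_CUBIC)
cv2.imwrite("pics/c1.png",i)
i=cv2.imread("pics/side0.png")[140:320,190:390]
cv2.imwrite("pics/c2.png",cv2.resize(i,(660,594),interpolation=cv2.INTER_CUBIC))
```

```text
(no output)
```

View pics/c1.png

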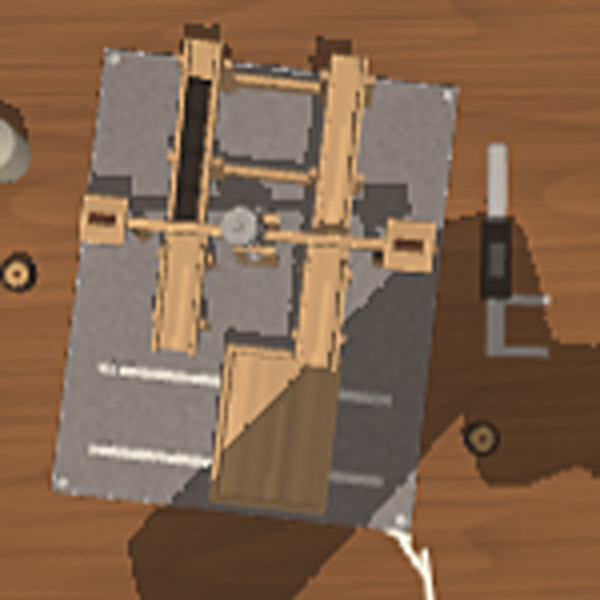

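View pics/c2.png

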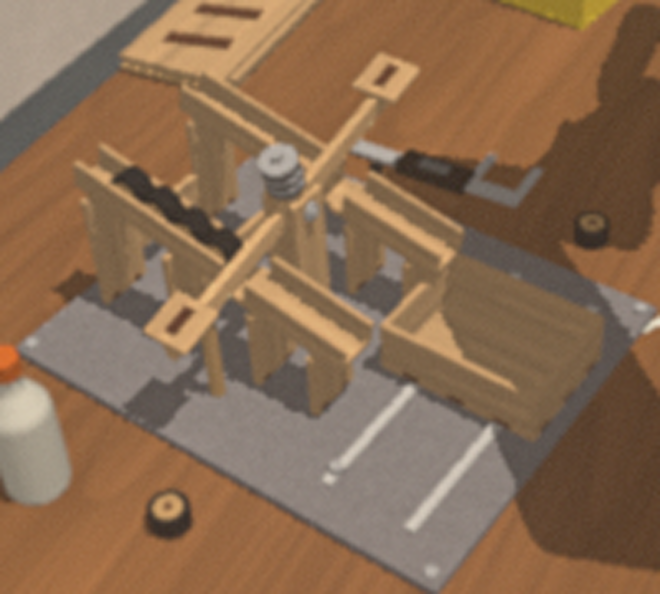

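The crops show the deck corners, pads and tray rim clearly. I'll fit the rack pose, tray and gate to these points.

```bash
cat > fit.py <<'E'
import numpy as np
from workcell import arm
from scipy.optimize import least_squares
M={n:arm.camera_model(n) for n in("top","side")}
def proj(n,X,m=None):
    m=m or M[n];p=np.asarray(X)@m["R"].T+m["t"];s=p[:,:2]/p[:,2:]
    s=s*(1+m["k1"]*(s**2).sum(1,keepdims=True))
    K=m["camera_matrix"];return s@K[:2,:2].T+K[:2,2]
def W(q,P):
    c,s=np.cos(q[2]),np.sin(q[2]);P=np.asarray(P)/1000
    return np.c_[q[0]+c*P[:,0]-s*P[:,1],q[1]+s*P[:,0]+c*P[:,1],P[:,2]]
def pad(side,a): # gate rotates about rack x
    y,z=130*side,15;return [0,y*np.cos(a)-z*np.sin(a),121+y*np.sin(a)+z*np.cos(a)]
E
python3 - <<'E'
from fit import *
T=np.array([[106,48],[458,88],[53,491],[410,532],[104,219],[410,246],[228,346],[212,503],[325,513]])/4+[240,120]-.375
S=np.array([[22,347],[438,592],[655,312],[181,321],[386,77]])/3.3+[190,140]-.35
D=[[165,160,9],[165,-160,9],[-235,160,9],[-235,-160,9]]
def f(q):
    a,t=q[3],q[4]*1000
    pt=D+[pad(1,a),pad(-1,a),[-90,t+50,57],[-225,t+50,57],[-225,t-50,57]]
    ps=[D[0],D[2],D[3],pad(1,a),pad(-1,a)]
    return np.r_[(proj("top",W(q,pt))-T).ravel(),(proj("side",W(q,ps))-S).ravel()]
r=least_squares(f,[.55,.03,-.1,-.22,-.03],loss="soft_l1")
print(r.x.round(4),r.fun.reshape(-1,2).round(1).tolist())
q=r.x
for n,p in dict(pad=pad(-1,q[3]),paddown=pad(-1,.24),traywall=[-157.5,q[4]*1000-50,40],traywall_end=[-157.5,10,40],preR=[-157.5,-150,40],wheel1=[15,60,108]).items(): print(n,W(q,[p]).round(4))
m=M["top"];Kc=m["camera_matrix"]
E
```

```text
[ 0.5931  0.0225 -0.1316 -0.2364 -0.0341] [[-0.1, -0.2], [0.2, -0.2], [-0.7, 0.0], [0.1, 0.2], [-0.5, 0.1], [-0.4, 0.0], [0.1, -0.4], [-0.5, -0.3], [0.4, 0.6], [-1.7, 0.1], [-0.1, -0.1], [1.3, -1.5], [0.3, -0.2], [0.5, -0.3]]
pad [[ 0.577  -0.0993  0.166 ]]
paddown [[ 0.5761 -0.1062  0.1047]]
traywall [[ 0.4259 -0.0402  0.04  ]]
traywall_end [[0.4383 0.0531 0.04  ]]
preR [[ 0.4173 -0.1055  0.04  ]]
wheel1 [[0.6158 0.08   0.108 ]]
```

```bash
cat > go.py <<'E'
import sys
from fit import *
from scipy.spatial.transform import Rotation as Ro
Q=[.5931,.0225,-.1316]
s=arm.observe();R=Ro.from_euler("xyz",s["tcp_rot"])
G=Ro.from_euler("xyz",[np.pi,0,Q[2]])
def cur():
    d=s["tool_pos"]-[Q[0],Q[1],0];return (Ro.from_euler("z",-Q[2]).apply(d)*1000).round(1)
if __name__=="__main__":
    print("t",round(s["time_s"],2),"rack",cur(),"F",s["force"].round(1),"w",round(s["gripper_width"],2))
    for a in sys.argv[1:]:
        p=W(Q,[[float(v) for v in a.split(",")]])[0]
        print(a,"world",p.round(3),"shift",(R.inv().apply(p-s["tool_pos"])*1000).round(1),"rot",(R.inv()*G).as_rotvec().round(3))
E
python3 go.py -- 2>/dev/null; python3 go.py=  2>/dev/null; python3 go.py "-170,-125,230" "-170,-125,100"
```

```text
t 0.1 rack [-247.2 -625.2  230.4] F [ 0.4 -0.6 -0.1] w 1.0
t 0.1 rack [-247.2 -625.2  230.4] F [ 0.4 -0.6 -0.1] w 1.0
-170,-125,230 world [ 0.408 -0.079  0.23 ] shift [ 335.5 -379.     1.3] rot [-0.002  0.     0.571]
-170,-125,100 world [ 0.408 -0.079  0.1  ] shift [ 335.5 -378.7  131.3] rot [-0.002  0.     0.571]
```

```bash
python3 -m crank '[[[30,-34,0,0,0,0.06,1],[64,-72,0,0,0,0.12,1],[98,-110,0,0,0,0.2,1],[132,-148,0,0,0,0.28,1],[166,-187,0,0,0,0.36,1],[200,-225,0,0,0,0.44,1],[234,-264,0,0,0,0.5,1],[268,-302,0,0,0,0.571,1],[302,-341,0,0,0,0.571,1],[335,-379,0,0,0,0.571,1]]]'; python3 -m crank '[[[0,0,0,0,0,0,1]]]'; python3 go.py "-170,-125,230" "-170,-125,32"
```

```text
time_s: 1.1
tool_pos: [0.4051, -0.0881, 0.2313]
tcp_rot: [-3.142, -0.0, -0.132]
force: [0.0, -0.6, -0.1]
gripper_width: 0.001
gripper_force: 0.0
time_s: 1.2
tool_pos: [0.4045, -0.0839, 0.231]
tcp_rot: [-3.139, 0.002, -0.122]
force: [0.1, -0.6, 0.3]
gripper_width: 0.004
gripper_force: 0.0
t 1.2 rack [-173.  -130.3  231. ] F [ 0.1 -0.6  0.3] w 0.0
-170,-125,230 world [ 0.408 -0.079  0.23 ] shift [ 3.  -5.2  1. ] rot [-0.003  0.002  0.009]
-170,-125,32 world [ 0.408 -0.079  0.032] shift [  3.4  -4.7 199. ] rot [-0.003  0.002  0.009]
```

```bash
python3 -m crank '[[[0,0,30,0,0,0,1],[0,0,65,0,0,0,1],[0,0,100,0,0,0,1],[0,0,130,0,0,0,1],[0,0,155,0,0,0,1],[0,0,175,0,0,0,1],[0,0,190,0,0,0,1],[0,0,198,0,0,0,1],[0,0,198,0,0,0,1],[0,0,198,0,0,0,1]]]'; python3 go.py "-170,0,32"
python3 - <<'E'
from workcell import arm
import cv2
a=arm.read_camera("side")[140:320,190:390];b=arm.read_camera("top")[120:270,240:390]
cv2.imwrite("pics/d1.png",cv2.hconcat([cv2.resize(a,(440,396)),cv2.resize(b,(350,396))])[:,:,::-1])
E
```

```text
time_s: 2.2
tool_pos: [0.4051, -0.0904, 0.0335]
tcp_rot: [3.141, -0.0, -0.132]
force: [-0.1, 0.1, -0.3]
gripper_width: 0.002
gripper_force: 0.0
t 2.2 rack [-171.5 -136.6   33.5] F [-0.1  0.1 -0.3] w 0.0
-170,0,32 world [0.425 0.045 0.032] shift [   1.5 -136.6    1.5] rot [ 0. -0.  0.]
```

View pics/d1.png

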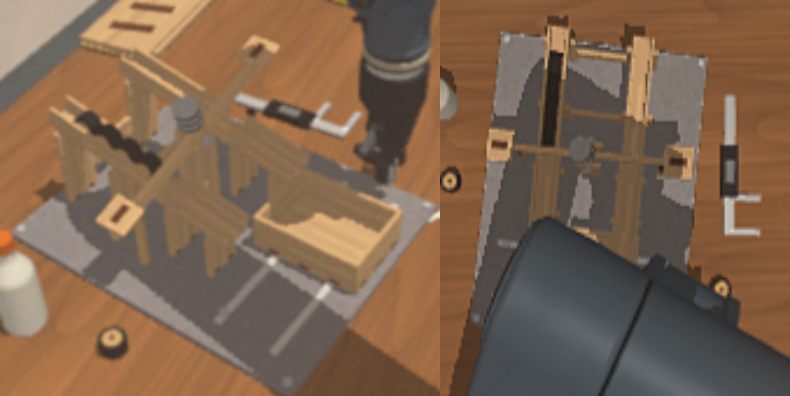

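The fingers are down on the deck, clear to the right of the tray. The scene is undisturbed, so I'll push.

```bash
python3 -m crank '[[[0,-8,0,0,0,0,1],[0,-18,0,0,0,0,1],[0,-26,0,0,0,0,1],[0,-33,0,0,0,0,1],[0,-40,0,0,0,0,1],[0,-48,0,0,0,0,1],[0,-57,0,0,0,0,1],[0,-66,0,0,0,0,1],[0,-75,0,0,0,0,1],[0,-84,0,0,0,0,1]]]'; python3 -m crank '[[[0,-9,0,0,0,0,1],[0,-17,0,0,0,0,1],[0,-24,0,0,0,0,1],[0,-30,0,0,0,0,1],[0,-34,0,0,0,0,1],[0,-37,0,0,0,0,1],[0,-39,0,0,0,0,1],[0,-39,0,0,0,0,1]]]';python3 go.py "-170,0,32"
python3 - <<'E'
from workcell import arm
import cv2
a=arm.read_camera("side")[140:320,190:390]
cv2.imwrite("pics/e1.png",cv2.resize(a,(660,594),interpolation=2)[:,:,::-1])
E
```

```text
time_s: 3.3
tool_pos: [0.4161, -0.006, 0.0333]
tcp_rot: [-3.142, 0.0, -0.131]
force: [-1.2, -1.0, 1.1]
gripper_width: 0.003
gripper_force: 0.6
time_s: 4.1
tool_pos: [0.4211, 0.0321, 0.0333]
tcp_rot: [-3.141, 0.0, -0.131]
force: [-0.7, 0.8, 0.3]
gripper_width: -0.004
gripper_force: 0.0
t 4.1 rack [-171.8  -13.1   33.3] F [-0.7  0.8  0.3] w -0.0
-170,0,32 world [0.425 0.045 0.032] shift [  1.8 -13.1   1.3] rot [-0.  0.  0.]
```

View pics/e1.png

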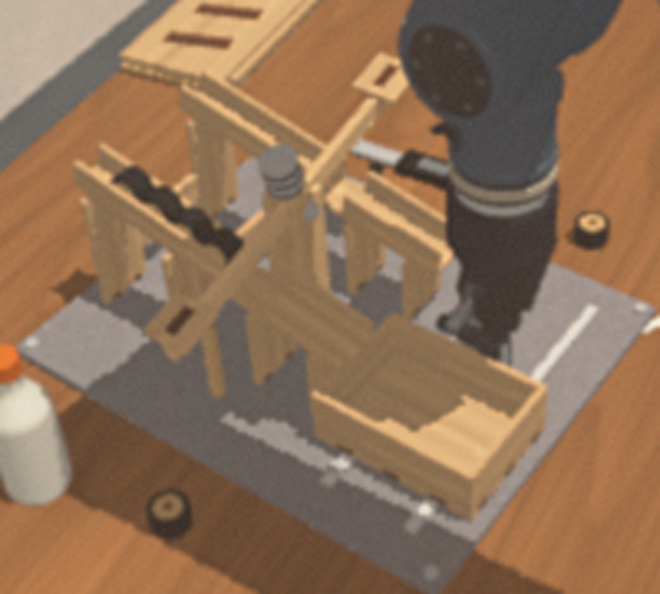

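The tray has moved left and is near the stop. I'll carry on slowly until the force rises.

```bash
python3 -m crank '[[[0,-2,0,0,0,0,1],[0,-4,0,0,0,0,1],[0,-6,0,0,0,0,1],[0,-6,0,0,0,0,1]]]'; python3 -m crank '[[[0,-1,0,0,0,0,1],[0,-2,0,0,0,0,1],[0,-2,0,0,0,0,1]]]'; python3 -m crank '[[[0,-1,0,0,0,0,1],[0,-2,0,0,0,0,1],[0,-2,0,0,0,0,1]]]'; python3 go.py "-170,0,32"
```

```text
time_s: 4.55
tool_pos: [0.4219, 0.0381, 0.0333]
tcp_rot: [-3.142, -0.0, -0.131]
force: [-1.0, -0.2, 0.9]
gripper_width: -0.001
gripper_force: 0.0
time_s: 4.85
tool_pos: [0.4222, 0.04, 0.0333]
tcp_rot: [-3.142, -0.0, -0.131]
force: [-1.2, 0.7, 0.1]
gripper_width: -0.001
gripper_force: 0.1
time_s: 5.15
tool_pos: [0.4224, 0.0414, 0.0333]
tcp_rot: [3.141, 0.0, -0.13]
force: [0.4, -5.4, 0.6]
gripper_width: 0.001
gripper_force: 2.6
t 5.15 rack [-171.7   -3.7   33.3] F [ 0.4 -5.4  0.6] w 0.0
-170,0,32 world [0.425 0.045 0.032] shift [ 1.7 -3.7  1.3] rot [0.001 0.    0.001]
```

The stop force has appeared at TCP y ≈ -4, which is where home should be. I'll press a touch more, then retract.

```bash
python3 -m crank '[[[0,-1,0,0,0,0,1],[0,-1,0,0,0,0,1],[0,4,0,0,0,0,1],[0,14,0,0,0,0,1],[0,30,0,0,0,0,1],[0,50,0,0,0,0,1],[0,75,0,0,0,0,1],[0,95,0,0,0,0,1],[0,103,0,0,0,0,1],[0,103,0,0,0,0,1]]]'; python3 -m crank '[[[0,0,-20,0,0,0,1],[0,0,-50,0,0,0,1],[0,0,-85,0,0,0,1],[0,0,-120,0,0,0,1],[0,0,-155,0,0,0,1],[0,0,-180,0,0,0,1],[0,0,-195,0,0,0,1],[0,0,-200,0,0,0,1],[0,0,-200,0,0,0,1]]]'; python3 go.py "0,-127,230"
python3 - <<'E'
from fit import *
import cv2
a=arm.read_camera("side")[140:320,190:390]
a=cv2.resize(a,(660,594),interpolation=2)[:,:,::-1].copy()
for t,c in((60,(0,0,255)),(54,(255,0,0))):
    P=proj("side",W([.5931,.0225,-.1316],[[-90,t+50,57],[-225,t+50,57],[-225,t-50,57],[-90,t-50,57]]))
    for p in (P-[190,140]+.35)*3.3: cv2.circle(a,tuple(int(v) for v in p),3,c,1)
cv2.imwrite("pics/e2.png",a)
E
```

```text
time_s: 6.15
tool_pos: [0.409, -0.0613, 0.0333]
tcp_rot: [-3.142, -0.0, -0.134]
force: [0.3, -0.1, 0.5]
gripper_width: 0.001
gripper_force: 0.0
time_s: 7.05
tool_pos: [0.4088, -0.0595, 0.2336]
tcp_rot: [3.142, -0.001, -0.13]
force: [0.6, 0.7, -0.5]
gripper_width: -0.003
gripper_force: 0.0
t 7.05 rack [-171.9 -105.5  233.6] F [ 0.6  0.7 -0.5] w -0.0
0,-127,230 world [ 0.576 -0.103  0.23 ] shift [171.9  21.7   3.7] rot [ 0.    -0.001  0.001]
```

View pics/e2.png

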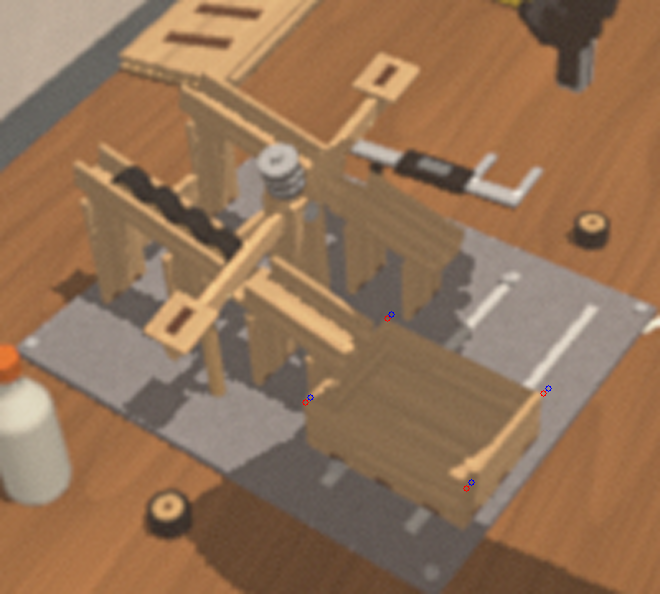

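The tray's rim corners fall on the red +0.06 markers, so it's home. Next is the pad.

```bash
python3 -m crank '[[[20,3,0,0,0,0,1],[50,7,0,0,0,0,1],[85,11,0,0,0,0,1],[120,15,0,0,0,0,1],[150,19,0,0,0,0,1],[166,21,0,0,0,0,1],[172,22,0,0,0,0,1],[172,22,0,0,0,0,1],[172,22,0,0,0,0,1]]]'; python3 go.py "0,-127,175" "0,-127,108"
```

```text
time_s: 8.0
tool_pos: [0.575, -0.104, 0.2322]
tcp_rot: [-3.141, 0.003, -0.131]
force: [0.7, 0.5, 0.5]
gripper_width: -0.001
gripper_force: 0.0
t 8.0 rack [  -1.3 -127.8  232.2] F [0.7 0.5 0.5] w -0.0
0,-127,175 world [ 0.576 -0.103  0.175] shift [ 1.5 -0.7 57.2] rot [-0.001  0.003  0.001]
0,-127,108 world [ 0.576 -0.103  0.108] shift [  1.7  -0.7 124.2] rot [-0.001  0.003  0.001]
```

```bash
python3 -m crank '[[[0,0,20,0,0,0,1],[0,0,40,0,0,0,1],[0,0,54,0,0,0,1],[0,0,60,0,0,0,1],[0,0,65,0,0,0,1],[0,0,70,0,0,0,1],[0,0,75,0,0,0,1],[0,0,80,0,0,0,1],[0,0,85,0,0,0,1],[0,0,90,0,0,0,1]]]'; python3 -m crank '[[[0,0,6,0,0,0,1],[0,0,12,0,0,0,1],[0,0,18,0,0,0,1],[0,0,24,0,0,0,1],[0,0,29,0,0,0,1],[0,0,29,0,0,0,1]]]'; python3 go.py "0,-127,108"
```

```text
time_s: 9.0
tool_pos: [0.5767, -0.1046, 0.1431]
tcp_rot: [3.142, -0.0, -0.131]
force: [-0.3, 0.2, -0.8]
gripper_width: -0.002
gripper_force: 0.0
time_s: 9.6
tool_pos: [0.576, -0.1044, 0.1134]
tcp_rot: [-3.141, 0.002, -0.131]
force: [0.4, -0.6, 0.3]
gripper_width: -0.002
gripper_force: 0.0
t 9.6 rack [  -0.3 -128.   113.4] F [ 0.4 -0.6  0.3] w -0.0
0,-127,108 world [ 0.576 -0.103  0.108] shift [ 0.3 -1.   5.4] rot [-0.     0.002  0.   ]
```

Now straight up and away, then wait and look.

```bash
python3 -m crank '[[[0,0,-10,0,0,0,1],[0,0,-30,0,0,0,1],[0,0,-60,0,0,0,1],[0,0,-90,0,0,0,1],[0,0,-115,0,0,0,1],[0,0,-125,0,0,0,1],[0,30,-125,0,0,0,1],[0,65,-125,0,0,0,1],[0,100,-125,0,0,0,1],[0,120,-125,0,0,0,1]]]';python3 -m crank '[[[0,0,0,0,0,0,1],[0,0,0,0,0,0,1],[0,0,0,0,0,0,1],[0,0,0,0,0,0,1],[0,0,0,0,0,0,1],[0,0,0,0,0,0,1],[0,0,0,0,0,0,1],[0,0,0,0,0,0,1],[0,0,0,0,0,0,1],[0,0,0,0,0,0,1]]]'
python3 - <<'E'
from workcell import arm
import cv2
a=arm.read_camera("side")[140:320,190:390];b=arm.read_camera("top")[120:270,240:390]
cv2.imwrite("pics/f1.png",cv2.hconcat([cv2.resize(a,(440,396),interpolation=2),cv2.resize(b,(350,396),interpolation=2)])[:,:,::-1])
E
```

```text
time_s: 10.6
tool_pos: [0.5603, -0.2259, 0.2392]
tcp_rot: [3.141, -0.0, -0.133]
force: [0.6, -0.0, -0.5]
gripper_width: -0.0
gripper_force: 0.0
time_s: 11.6
tool_pos: [0.5609, -0.2236, 0.2393]
tcp_rot: [-3.142, 0.0, -0.131]
force: [-0.2, 0.4, -0.6]
gripper_width: -0.0
gripper_force: 0.0
```

View pics/f1.png

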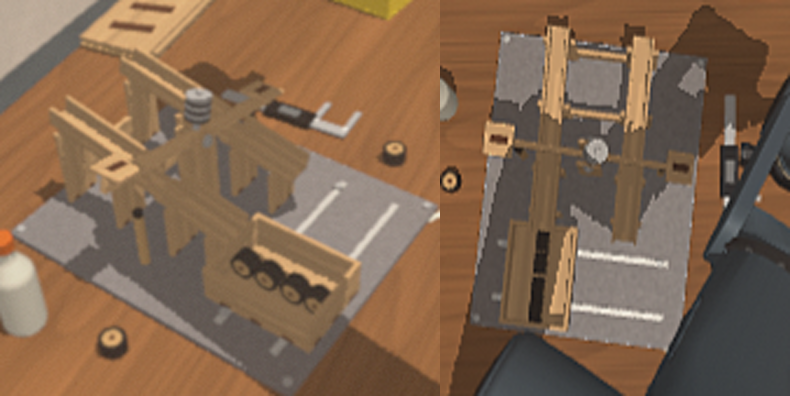

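The gate is over, with its left pad up and right pad down. All four wheels sit in the tray, around (280,278) in the side view. The tray is still home and nothing else has moved.

```bash
python3 -c "
from workcell import arm
print(arm.hand_in())"
```

```text
the job is handed in; nothing more can be done
None
```

The job is handed in: the tray is home under the left mouth, the gate is rocked fully over and staying there, all four wheels are in the tray, and nothing else in view was disturbed.

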